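# Set the white kitchen timer to its orange side

### The job

Start the dessert countdown: turn the white six-sided kitchen timer over by one side so that its flat with the orange panel faces straight up, and leave it lying flat on the counter, let go, within a hand's width of where it was. Do not disturb the black timer or the blue cup.

Things in the scene. Friction and masses are not known exactly. Their poses are not given: they have to be found in the camera images.
- white_timer: White hexagonal-prism kitchen timer, 100 to 210 g, 50 mm across flats (58 across corners), a different coloured panel on each flat. Lies on a flat on the counter (height 0), blue panel up, orange panel on the next flat, on the side away from the robot. Origin: the prism's centre, 25 mm above the counter. y axis: along the prism, through its two bare parallel end faces, 52 mm apart.
- white_timer_orange (a point): Centre of the white timer's orange flat, 25 mm from the prism's centre. z axis: straight out of that flat (60 degrees from vertical at the start, vertical when done, the point then 50 mm above the counter). y axis: along the prism.
- dark_timer: Black timer of the same shape, size and panel colours as the white one, lying on the counter at least 150 mm from it; origin at its centre. To be left alone.
- cup: Blue ceramic cup without handle, 76 mm across, 90 mm high, standing on the counter to the robot's left; origin at the centre of its underside. To be left alone. (Farther off than the timers, beyond about x = 0.72 m, is a fixed tray with plates stacked up to 65 mm high.)

How it is judged:
By the outcome, as a careful person would: the job done as asked, in the order asked, and still so for the second after the job is handed in, with the robot touching nothing.
It also fails if it takes over 38 s, if anything falls off the work surface, if the arm or the gripper's body presses on something with over 40 N, if the wrist force passes 120 N, or if a joint passes its speed limit or range.

### The arm

A 6-joint arm with a two-finger parallel gripper is mounted at the origin on the work surface. World frame = base frame: x ahead of the robot, y to its left, z up, the work surface at z = 0. Lengths are in m, angles in rad, forces in N, time in s.
With the tool pointing down it reaches from about 0.3 to 0.775 m from the base axis. Payload 14.6 kg.
Tool frame: the origin (TCP) lies at the very end of the fingers, on their centre line; the grasp point (between the pads) lies 19 mm behind it; x points along the fingers, y is the direction in which the jaws open and shut, and the axes are right-handed (so a half turn about x gives the same grasp; the last joint's range is limited). The gripper opens to 94 mm and grips with 3 to 60 N. Pads are 16 mm wide; open, the fingers measure 119 mm over their backs; the gripper's body (75 mm by 177 mm) begins 78 mm behind the grasp point.
Start: joints at [-1.238, 0.3, 1.521, -0, 1.321, -0.067], TCP at [0.214, -0.507, 0.205] pointing down, gripper open.
Joint ranges: [-3.03, 3.03], [-0.79, 2.21], [0.23, 2.52], [-1.04, 4.18], [0, 3.07], [-2.55, 2.55]. Speed limits (rad/s): [2.22, 2.22, 2.57, 3.14, 3.14, 3.14].

### API

Orientations are given as [roll, pitch, yaw] about the fixed x, y, z axes, in that order (R = Rz(yaw) Ry(pitch) Rx(roll)).
In Python, from station import ctrl, viewer, hand_in gives the robot as it stands. The module is installed in compiled form; this text tells all that it offers.
- The arm moves only by the tool play_rows, never from a script. Its argument "deltas" is a list that holds one entry, the list of rows, each a list of 7 numbers: the shift along the tool's x, y, z in mm, then the turn, a rotation vector about the tool's x, y, z in rad, then the finger opening in mm, from 0 to 94. In form: [[[dx, dy, dz, ax, ay, az, gripper], ...]]. A call has 1 to 10 rows; each row shifts and turns the commanded pose from where the row before left it, along the tool's axes as they then stand; what a row does not reach is not made up. A row lasts 1/10 s, in which the tool goes at most 50 mm and 8.59 degrees, less where a joint would pass 70% of its speed; a pose out of reach is approached as far as the arm can. A call with a gripper value outside its range is refused whole. The fingers move at their own pace and stop on an object; "grip_force" is the grip in N (left out, the last holds). Time passes only in rows, so rows that do not move let the fingers close. It gives the time, the measured TCP pose, the force and the opening at its end, in the units of the state.
- ctrl.get_obs(): the state, without advancing time (a new reading comes with each control period).
- viewer.camera(name): name is "side" or "top" or "wrist"; returns a dict with "img" (384x512x3 uint8, red, green, blue), "fx", "fy", "cx", "cy" (pixels), "rvec" (rotation vector, rad) and "tvec" (3), from world to camera coordinates, as OpenCV has them. Camera axes: x right, y down, z forward; pixel columns grow to the right and rows downward; lengths in m; the calibration is good to about 2 mm. A picture is of the moment at which its call begins. There is no depth.
- hand_in(): hands the job in, once; it reports no verdict.
The state is a dict: "time_s": time; "qpos": joint angles; "joint_vel": joint speeds; "tau": joint torques, N m; "ee_pos": TCP position; "eef_rot": TCP orientation; "force": force on the tool from outside, world axes, zero at the start; "moment": the same for the moment, N m; "grip_width": finger opening in m.
Only numpy, scipy, OpenCV 4.12 (cv2) and the standard library are available. Lean on these libraries where they do the work, as an engineer would, in place of code of your own. Each camera call takes 0.05 s, during which the arm holds its last target.

## Working session

There is one attempt and no reset: what is moved stays moved. The work goes in short steps, Python scripts to look and compute and a tool call to move; the robot and the scene stay as the last step left them, time stands still between calls to the robot, and variables do not carry over. Pictures are saved under pics/ and viewed, and the job is handed in when it is done.

Besides the shell and the picture viewer there is one more tool, called after "Call:" by a JSON object that holds its "fn" and its "kwargs". play_rows: Moves the arm, as the interface text tells. Its arguments: {"type":"object","properties":{"deltas":{"type":"array","items":{"type":"array","items":{"type":"array","items":{"type":"number"}}}},"grip_force":{"type":"number"}},"required":["deltas"]}

```bash
mkdir -p pics
python3 - <<'E'
from station import ctrl, viewer
import cv2,json
print(ctrl.get_obs())
for n in ["side","top","wrist"]:
    c=viewer.camera(n); cv2.imwrite(f"pics/{n}0.png",c["img"][:,:,::-1])
    print(n,{k:c[k] for k in c if k!="img"})
E
```

```text
{'time_s': 0.0, 'qpos': array([-1.23759001e+00,  3.00465695e-01,  1.52156856e+00,  3.31679958e-05,
        1.32066670e+00, -6.65925710e-02]), 'joint_vel': array([-0.00029682, -0.00012568,  0.00102979,  0.00099063,  0.00078225,
       -0.00078917]), 'tau': array([ 3.68675855e-04, -5.31807268e+01, -3.52736449e+01,  7.08416803e-02,
        2.43924907e-02, -8.80518724e-05]), 'ee_pos': array([ 0.21400592, -0.50638765,  0.20489458]), 'eef_rot': array([-1.66636813,  1.56968756,  1.87501518]), 'force': array([-0.09788153,  0.25826513, -0.66359867]), 'moment': array([ 0.01774745,  0.02151189, -0.01836037]), 'grip_width': 0.09418579104747705}
side {'fx': 442.88526422231377, 'fy': 442.88526422231377, 'cx': 255.53138171060715, 'cy': 197.70204177516047, 'rvec': array([-0.0229432 , -2.81166341,  1.35897039]), 'tvec': array([ 0.54008878, -0.04116315,  1.09646571])}
top {'fx': 361.0758447804292, 'fy': 361.0758447804292, 'cx': 254.13020818707284, 'cy': 194.34763137388458, 'rvec': array([ 2.11866402, -2.1811423 ,  0.11330832]), 'tvec': array([0.12605838, 0.52081627, 0.88025852])}
wrist {'fx': 288.1534626871336, 'fy': 288.1534626871336, 'cx': 261.41380769183843, 'cy': 191.63363872980855, 'rvec': array([-2.4256001 ,  1.60810065,  0.21759363]), 'tvec': array([-0.54951954, -0.02614841,  0.39170036])}
```

View pics/side0.png

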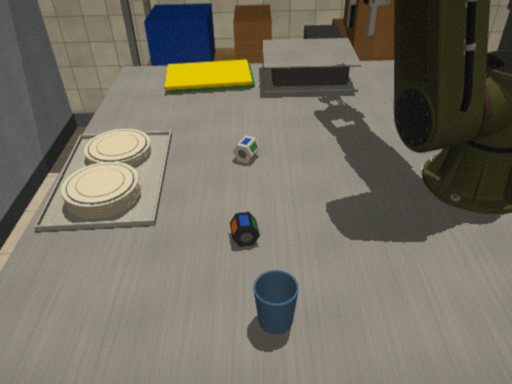

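View pics/top0.png

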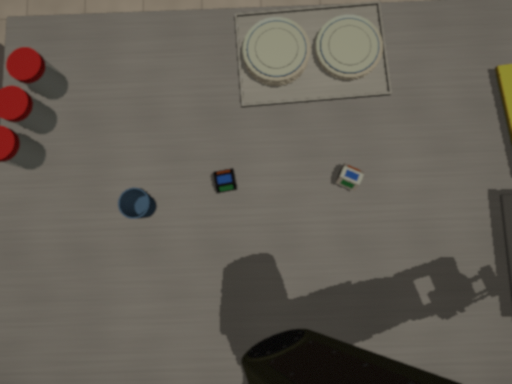

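View pics/wrist0.png

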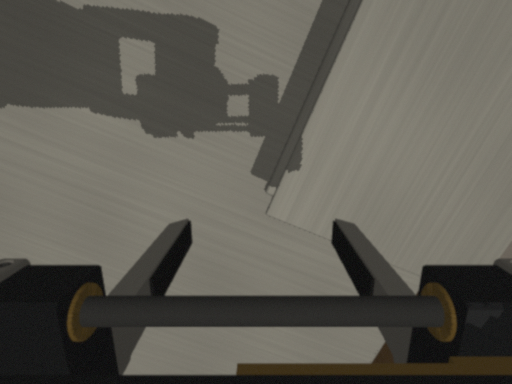

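```bash
cat > h.py <<'E'
import cv2,numpy as np
from station import ctrl, viewer
from scipy.spatial.transform import Rotation as Ro
def cam(n,save=None):
    c=viewer.camera(n)
    c["R"]=cv2.Rodrigues(np.array(c["rvec"]))[0]; c["t"]=np.array(c["tvec"]); c["C"]=-c["R"].T@c["t"]
    if save: cv2.imwrite(f"pics/{save}.png",c["img"][:,:,::-1])
    return c
def ray(c,uv,z):
    d=c["R"].T@np.array([(uv[0]-c["cx"])/c["fx"],(uv[1]-c["cy"])/c["fy"],1.])
    return c["C"]+d*(z-c["C"][2])/d[2]
def proj(c,p):
    q=c["R"]@np.array(p)+c["t"]; return np.array([c["fx"]*q[0]/q[2]+c["cx"],c["fy"]*q[1]/q[2]+c["cy"]])
def hsv(c): return cv2.cvtColor(c["img"],cv2.COLOR_RGB2HSV)
def crop(c,x0,y0,w,h,s,name):
    cv2.imwrite(f"pics/{name}.png",cv2.resize(c["img"][y0:y0+h,x0:x0+w,::-1],None,fx=s,fy=s,interpolation=cv2.INTER_CUBIC))
E
python3 - <<'E'
from h import *
t=cam("top"); s=cam("side")
print(t["C"],s["C"])
crop(t,320,150,60,50,10,"topcrop"); crop(s,215,125,60,50,10,"sidecrop")
for nm,c,(x0,y0,w,h),z in [("top",t,(325,150,50,45),.05),("side",s,(225,130,40,35),.05)]:
    H=hsv(c); sub=H[y0:y0+h,x0:x0+w]
    for col,lo,hi in [("blue",(100,120,60),(130,255,255)),("green",(45,100,30),(85,255,255)),("white",(0,0,150),(180,50,255)),("orange",(3,120,80),(20,255,255))]:
        m=cv2.inRange(sub,lo,hi); p=cv2.findNonZero(m)
        if p is None: continue
        r=cv2.minAreaRect(p); ctr=p[:,0].mean(0)+[x0,y0]
        bx=cv2.boxPoints(r)+[x0,y0]
        print(nm,col,len(p),ctr,ray(c,ctr,z).round(4),[ray(c,b,z)[:2].round(3).tolist() for b in bx])
E
```

```text
[0.41247696 0.09682274 0.93940592] [0.52941655 0.88203678 0.6613294 ]
top blue 58 [351.39655172 174.77586207] [ 0.5639 -0.1325  0.05  ] [[0.565, -0.117], [0.576, -0.123], [0.562, -0.147], [0.551, -0.141]]
top green 39 [346.97435897 183.53846154] [ 0.5422 -0.1203  0.05  ] [[0.544, -0.106], [0.552, -0.11], [0.54, -0.134], [0.533, -0.131]]
top orange 6 [353.5        167.66666667] [ 0.5816 -0.1388  0.05  ] [[0.586, -0.128], [0.587, -0.128], [0.578, -0.147], [0.577, -0.147]]
side blue 28 [245.64285714 140.82142857] [ 0.5647 -0.1331  0.05  ] [[0.574, -0.128], [0.561, -0.153], [0.554, -0.139], [0.567, -0.115]]
side green 40 [253.15 146.55] [ 0.5447 -0.1036  0.05  ] [[0.557, -0.1], [0.542, -0.126], [0.532, -0.106], [0.546, -0.08]]
side white 351 [244.98860399 139.57264957] [ 0.5665 -0.1396  0.05  ] [[0.622, -0.193], [0.515, -0.188], [0.518, -0.022], [0.614, -0.026]]
```

View pics/topcrop.png

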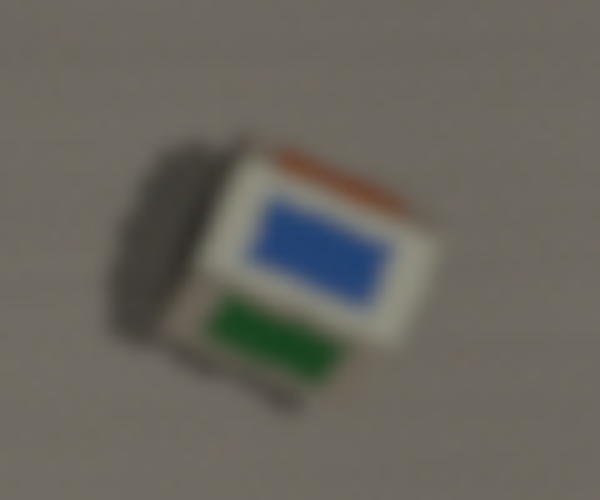

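View pics/sidecrop.png

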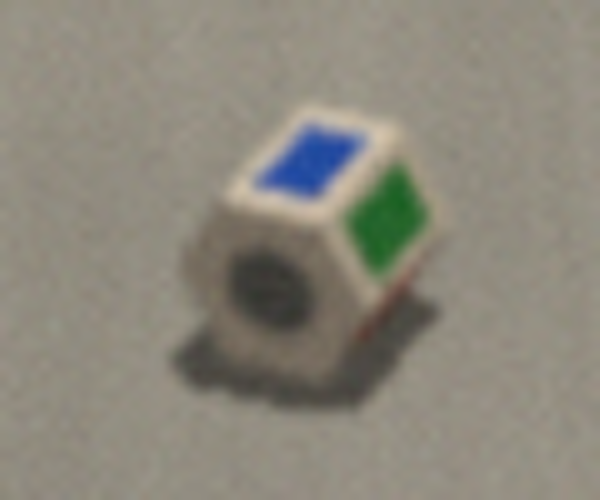

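```bash
cat >> h.py <<'E'
def tool():
    o=ctrl.get_obs(); return np.array(o["ee_pos"]),Ro.from_euler("xyz",o["eef_rot"]).as_matrix(),o
def target_R(ang,tilt):
    # jaws along azimuth ang (deg); tool down, fingers tilted outward(+x side) by tilt deg
    a=np.radians(ang); y=np.array([np.cos(a),np.sin(a),0]); n=np.array([np.sin(a),-np.cos(a),0]) # n = horizontal, away from robot
    x=-np.array([0,0,1])*np.cos(np.radians(tilt))+n*np.sin(np.radians(tilt))
    return np.c_[x,y,np.cross(x,y)]
def goto(p,R):
    P,T,o=tool()
    R2=R@np.diag([1,-1,-1.]) 
    print("tcp",P.round(4),"t",o["time_s"],"\n",T.round(3),"q",np.round(o["qpos"],3))
    print("shift tool mm",(T.T@(np.array(p)-P)*1000).round(1),"rotvec",Ro.from_matrix(T.T@R).as_rotvec().round(4),"alt",Ro.from_matrix(T.T@R2).as_rotvec().round(4))
E
python3 - <<'E'
from h import *
goto([.564,-.133,.19],target_R(62,0))
E
```

```text
tcp [ 0.2141 -0.5065  0.2052] t 0.25 
 [[-0.     0.389 -0.921]
 [ 0.    -0.921 -0.389]
 [-1.    -0.    -0.   ]] q [-1.238  0.3    1.521 -0.     1.321 -0.067]
shift tool mm [  15.3 -207.9 -467.7] rotvec [-2.2531e+00 -6.0000e-04  2.0000e-04] alt [8.885e-01 2.000e-04 5.000e-04]
```

Call:
{"fn": "play_rows", "kwargs": {"deltas": [[[0, -14, -33, 0, 0, 0, 94], [0, -15, -33, 0, 0, 0, 94], [0, -15, -33, 0, 0, 0, 94], [0, -15, -33, 0, 0, 0, 94], [0, -15, -33, 0, 0, 0, 94], [0, -15, -33, 0, 0, 0, 94], [0, -15, -33, 0, 0, 0, 94], [0, -15, -33, 0, 0, 0, 94], [0, -15, -33, 0, 0, 0, 94], [0, -15, -33, 0, 0, 0, 94]]], "grip_force": 20}}

```text
time_s: 1.25
ee_pos: [0.4609, -0.2396, 0.2055]
eef_rot: [1.847, 1.571, -0.895]
force: [0.3, -1.2, 0.8]
grip_width: 0.094
```

Call:
{"fn": "play_rows", "kwargs": {"deltas": [[[0, -15, -33, 0, 0, 0, 94], [0, -15, -34, 0, 0, 0, 94], [0, -15, -36, 0, 0, 0, 94], [0, -14, -35, 0, 0, 0, 94], [0, 0, 0, 0.148, 0, 0, 94], [0, 0, 0, 0.148, 0, 0, 94], [0, 0, 0, 0.148, 0, 0, 94], [0, 0, 0, 0.148, 0, 0, 94], [0, 0, 0, 0.148, 0, 0, 94], [0, 0, 0, 0.148, 0, 0, 94]]]}}

```text
time_s: 2.25
ee_pos: [0.5642, -0.1328, 0.2053]
eef_rot: [0.235, 1.571, 2.883]
force: [-0.7, 0.2, 0.8]
grip_width: 0.0942
```

Run:
```python
from h import *
goto([.564,-.133,.19],target_R(62,0))
c=cam("wrist","w1"); print(c["C"])
```

```text
tcp [ 0.5642 -0.1328  0.2053] t 2.25 
 [[-0.    -0.474 -0.88 ]
 [ 0.    -0.88   0.474]
 [-1.     0.     0.   ]] q [-0.294  0.366  1.433 -0.     1.342  1.771]
shift tool mm [15.3  0.2  0.1] rotvec [ 3.136e+00 -1.000e-04 -4.000e-04] alt [-0.0056  0.0003 -0.0001]
[ 0.63343241 -0.1684224   0.3846966 ]
```

View pics/w1.png

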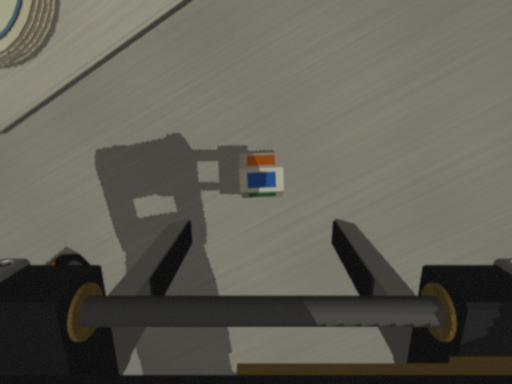

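Run:
```python
from h import *
c=cam("wrist"); x0,y0,w,h=220,140,80,65
crop(c,x0,y0,w,h,8,"w1c")
H=hsv(c)[y0:y0+h,x0:x0+w]
for col,lo,hi in [("blue",(100,120,60),(130,255,255)),("orange",(3,140,80),(20,255,255)),("white",(0,0,150),(180,60,255))]:
    p=cv2.findNonZero(cv2.inRange(H,lo,hi))
    r=cv2.minAreaRect(p); ctr=np.array(r[0])+[x0,y0]; bx=cv2.boxPoints(r)+[x0,y0]
    q=np.array([ray(c,b,.05) for b in bx])[:,:2]
    e=[(np.linalg.norm(q[(i+1)%4]-q[i]).round(4),np.degrees(np.arctan2(*(q[(i+1)%4]-q[i])[::-1])).round(1)) for i in range(4)]
    print(col,len(p),ctr,ray(c,ctr,.05).round(4),e)
```

```text
blue 369 [261.04412079 179.42647552] [ 0.5658 -0.1319  0.05  ] [(np.float64(0.0313), np.float64(-116.1)), (np.float64(0.0171), np.float64(154.5)), (np.float64(0.0318), np.float64(63.9)), (np.float64(0.0171), np.float64(-26.9))]
orange 259 [260.3538475  159.86923218] [ 0.5868 -0.1425  0.05  ] [(np.float64(0.0316), np.float64(-115.7)), (np.float64(0.0111), np.float64(154.9)), (np.float64(0.0319), np.float64(64.3)), (np.float64(0.0111), np.float64(-26.5))]
white 256 [271.5 178.5] [ 0.5608 -0.1433  0.05  ] [(np.float64(0.0271), np.float64(-118.9)), (np.float64(0.028), np.float64(152.3)), (np.float64(0.0277), np.float64(61.1)), (np.float64(0.028), np.float64(-28.9))]
```

View pics/w1c.png

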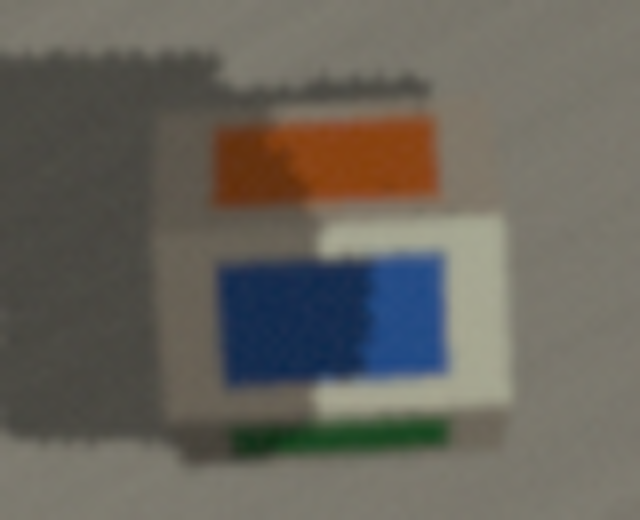

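Run:
```python
from h import *
R=target_R(64,-25); C=np.array([.565,-.1325,.025])
goto(C-R[:,0]*.1,R)
print(C-R[:,0]*.1, C+R[:,0]*.017)
```

```text
tcp [ 0.5641 -0.1329  0.2053] t 2.35 
 [[-0.    -0.471 -0.882]
 [ 0.    -0.882  0.471]
 [-1.     0.     0.   ]] q [-0.295  0.366  1.433 -0.     1.342  1.767]
shift tool mm [ 89.7  -2.3 -42.8] rotvec [3.0319 0.0123 0.6718] alt [-0.0364 -0.436   0.008 ]
[ 0.60298468 -0.15102637  0.11563078] [ 0.5585426  -0.12935052  0.00959277]
```

Call:
{"fn": "play_rows", "kwargs": {"deltas": [[[22, -1, -14, 0, 0, 0, 94], [23, -1, -14, 0, 0, 0, 94], [22, 0, -15, 0, 0, 0, 94], [23, 0, 0, 0, 0, 0, 94], [0, 0, 0, -0.038, 0, 0, 94], [0, 0, 0, 0, -0.11, 0, 94], [0, 0, 0, 0, -0.11, 0, 94], [0, 0, 0, 0, -0.11, 0, 94], [0, 0, 0, 0, -0.106, 0, 94], [0, 0, 0, 0, 0, 0, 94]]]}}

```text
time_s: 3.35
ee_pos: [0.6031, -0.1517, 0.1128]
eef_rot: [-0.003, 1.129, 2.692]
force: [0.0, -0.7, -0.9]
grip_width: 0.0939
```

Run:
```python
from h import *
c=cam("wrist","w2")
R=target_R(64,-25); C=np.array([.565,-.1325,.025])
goto(C+R[:,0]*.017,R)
H=hsv(c)[0:230]
for col,lo,hi,z in [("blue",(100,120,60),(130,255,255),.05),]:
    p=cv2.findNonZero(cv2.inRange(H,lo,hi))
    r=cv2.minAreaRect(p); ctr=np.array(r[0]); q=np.array([ray(c,b,z) for b in cv2.boxPoints(r)])[:,:2]
    print(col,len(p),ctr,ray(c,ctr,z).round(4),[(np.linalg.norm(q[(i+1)%4]-q[i]).round(4),np.degrees(np.arctan2(*(q[(i+1)%4]-q[i])[::-1])).round(1)) for i in range(4)])
```

```text
tcp [ 0.6032 -0.1515  0.1136] t 3.4 
 [[-0.381 -0.433 -0.817]
 [ 0.184 -0.902  0.392]
 [-0.906 -0.001  0.423]] q [-0.327  0.821  1.003  0.052  1.751  1.688]
shift tool mm [115.3  -0.5   1.2] rotvec [-3.1353e+00  2.6000e-03  2.0000e-04] alt [ 0.0063  0.0001 -0.0017]
blue 422 [261. 212.] [ 0.5651 -0.1315  0.05  ] [(np.float64(0.0312), np.float64(-115.6)), (np.float64(0.0158), np.float64(156.5)), (np.float64(0.0324), np.float64(64.4)), (np.float64(0.0158), np.float64(-27.9))]
```

View pics/w2.png

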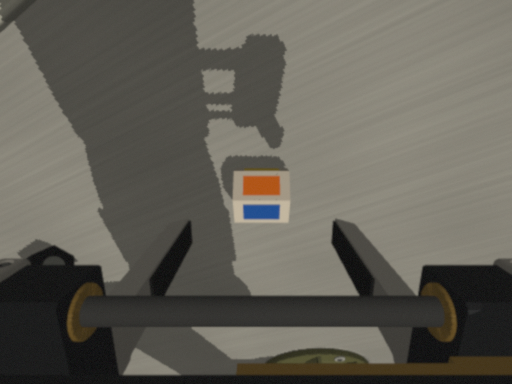

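Call:
{"fn": "play_rows", "kwargs": {"deltas": [[[18, 0, 0, 0, 0, 0, 94], [18, 0, 0, 0, 0, 0, 94], [18, 0, 0, 0, 0, 0, 94], [18, 0, 0, 0, 0, 0, 94], [18, 0, 0, 0, 0, 0, 94], [14, 0, 0, 0, 0, 0, 94], [10, 0, 1, 0, 0, 0, 94], [0, 0, 0, 0, 0, 0, 94]]]}}

```text
time_s: 4.2
ee_pos: [0.5583, -0.1296, 0.012]
eef_rot: [-0.0, 1.134, 2.692]
force: [0.4, -0.3, 0.2]
grip_width: 0.0939
```

Run:
```python
from h import *
c=cam("side","s2"); crop(c,190,80,120,100,6,"s2c")
R=target_R(64.3,-25); C=np.array([.565,-.1325,.025])
goto(C+R[:,0]*.017,R); print(ctrl.get_obs()["force"])
```

```text
tcp [ 0.5589 -0.1298  0.0128] t 4.25 
 [[-0.38  -0.435 -0.817]
 [ 0.183 -0.901  0.394]
 [-0.907 -0.     0.422]] q [-0.318  0.825  1.246  0.056  1.502  1.686]
shift tool mm [ 3.1 -0.2 -0.8] rotvec [3.1408e+00 1.0000e-03 1.6000e-03] alt [-0.0008 -0.001   0.0006]
[-0.13281111 -0.47608166 -0.05047896]
```

View pics/s2c.png

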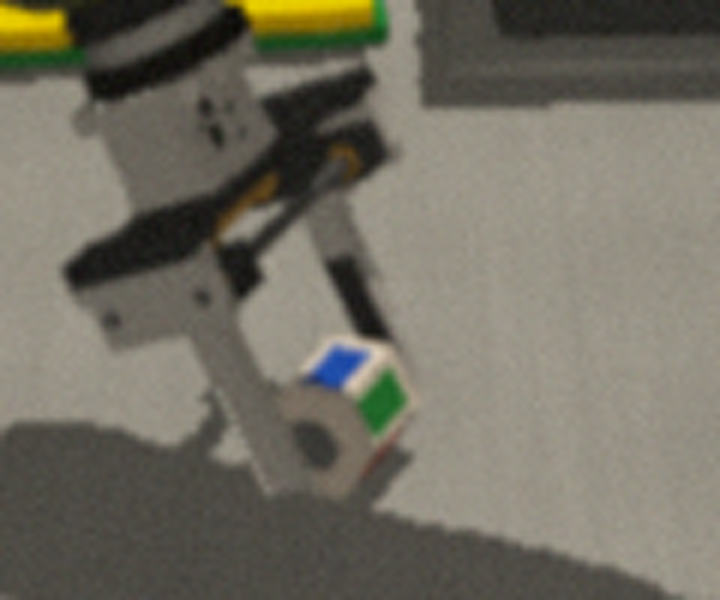

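Call:
{"fn": "play_rows", "kwargs": {"deltas": [[[2, 0, 0, 0, 0, 0, 94], [0, 0, 0, 0, 0, 0, 60], [0, 0, 0, 0, 0, 0, 50], [0, 0, 0, 0, 0, 0, 40], [0, 0, 0, 0, 0, 0, 30], [0, 0, 0, 0, 0, 0, 30], [0, 0, 0, 0, 0, 0, 30], [0, 0, 0, 0, 0, 0, 30], [0, 0, 0, 0, 0, 0, 30]]], "grip_force": 25}}

```text
time_s: 5.15
ee_pos: [0.5582, -0.1296, 0.0107]
eef_rot: [0.0, 1.135, 2.691]
force: [0.7, -0.4, 0.2]
grip_width: 0.0519
```

Call:
{"fn": "play_rows", "kwargs": {"deltas": [[[-6, 0, 3, 0, 0, 0, 30], [-14, 0, 6, 0, 0, 0, 30], [-14, 0, 6, 0, 0, 0, 30], [-10, 0, 5, 0, 0, 0, 30], [0, 0, 0, 0, 0, 0, 30]]]}}

```text
time_s: 5.65
ee_pos: [0.5595, -0.13, 0.0614]
eef_rot: [-0.001, 1.138, 2.69]
force: [-0.4, 0.1, -1.2]
grip_width: 0.0519
```

Call:
{"fn": "play_rows", "kwargs": {"deltas": [[[0, 0, 0, 0, 0.105, 0, 30], [0, 0, 0, 0, 0.105, 0, 30], [0, 0, 0, 0, 0.105, 0, 30], [0, 0, 0, 0, 0.105, 0, 30], [0, 0, 0, 0, 0.105, 0, 30], [0, 0, 0, 0, 0.105, 0, 30], [0, 0, 0, 0, 0.105, 0, 30], [0, 0, 0, 0, 0.105, 0, 30], [0, 0, 0, 0, 0.105, 0, 30], [0, 0, 0, 0, 0.102, 0, 30]]]}}

```text
time_s: 6.65
ee_pos: [0.5577, -0.1309, 0.0589]
eef_rot: [3.135, 0.981, -0.46]
force: [0.7, -0.5, -1.9]
grip_width: 0.0521
```

Run:
```python
from h import *
s=cam("side","s3"); crop(s,190,80,120,100,6,"s3c")
c=cam("wrist","w3")
R=target_R(64.3,35); C=np.array([.565,-.1325,.025])
goto(C+R[:,0]*.018,R); print(C+R[:,0]*.018,ctrl.get_obs()["force"])
```

```text
tcp [ 0.5568 -0.1312  0.0579] t 6.75 
 [[ 0.494 -0.439 -0.75 ]
 [-0.248 -0.898  0.363]
 [-0.833  0.007 -0.553]] q [-0.236  0.319  2.02  -0.509  0.26   2.245]
shift tool mm [49.8 -2.8 11.1] rotvec [ 3.1399 -0.0139 -0.0394] alt [-0.0014  0.0251 -0.0088]
[ 0.57430306 -0.13697726  0.01025526] [-0.80576256  0.17459603 -2.56907303]
```

View pics/s3c.png

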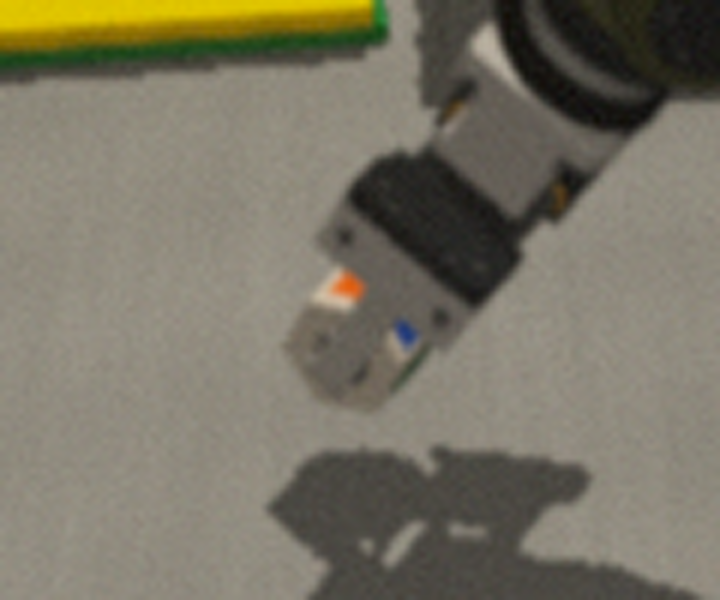

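View pics/w3.png

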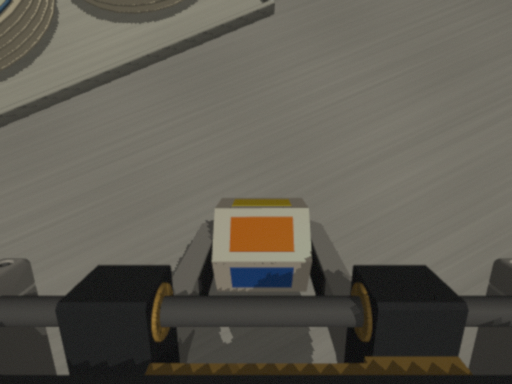

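Call:
{"fn": "play_rows", "kwargs": {"deltas": [[[0, 0, 0, 0, -0.104, 0, 30], [0, 0, 0, 0, -0.104, 0, 30], [0, 0, 0, 0, -0.104, 0, 30], [0, 0, 0, 0, -0.104, 0, 30], [0, 0, 0, 0, -0.104, 0, 30], [0, 0, 0, 0, -0.104, 0, 30], [0, 0, 0, 0, -0.104, 0, 30], [0, 0, 0, 0, -0.104, 0, 30], [0, 0, 0, 0, -0.104, 0, 30], [0, 0, 0, 0, -0.1, 0, 30]]]}}

```text
time_s: 7.75
ee_pos: [0.5595, -0.1308, 0.0602]
eef_rot: [-0.01, 1.127, 2.68]
force: [-1.0, 0.5, -2.0]
grip_width: 0.0521
```

Run:
```python
from h import *
goto([.5582,-.1296,.0107],target_R(64.3,-25)); print(ctrl.get_obs()["force"])
```

```text
tcp [ 0.5595 -0.1308  0.0602] t 7.75 
 [[-0.384 -0.437 -0.813]
 [ 0.191 -0.899  0.393]
 [-0.903 -0.004  0.429]] q [-0.322  0.771  1.222  0.06   1.588  1.689]
shift tool mm [ 45.4  -0.3 -19.7] rotvec [ 3.1397  0.0088 -0.0112] alt [-0.0019  0.0071  0.0056]
[-1.03810699  0.46219147 -1.97611359]
```

Call:
{"fn": "play_rows", "kwargs": {"deltas": [[[12, 0, -5, 0, 0.007, 0.005, 30], [12, 0, -5, 0, 0, 0, 30], [11, 0, -5, 0, 0, 0, 30], [6, 0, -3, 0, 0, 0, 30], [4, 0, -2, 0, 0, 0, 30], [0, 0, 0, 0, 0, 0, 30], [0, 0, 0, 0, 0, 0, 30]]]}}

```text
time_s: 8.45
ee_pos: [0.5576, -0.1325, 0.0106]
eef_rot: [0.027, 1.141, 2.712]
force: [-2.5, 0.3, 5.5]
grip_width: 0.0519
```

Call:
{"fn": "play_rows", "kwargs": {"deltas": [[[0, 0, 0, 0, 0, 0, 55], [0, 0, 0, 0, 0, 0, 60], [0, 0, 0, 0, 0, 0, 75], [0, 0, 0, 0, 0, 0, 94], [0, 0, 0, 0, 0, 0, 94], [0, 0, 0, 0, 0, 0, 94]]]}}

```text
time_s: 9.05
ee_pos: [0.5575, -0.1328, 0.0097]
eef_rot: [0.03, 1.14, 2.714]
force: [0.1, -0.4, -0.6]
grip_width: 0.0881
```

Run:
```python
from h import *
P,T,o=tool(); print(P-T[:,0]*.018)
c=cam("top","t4"); x0,y0,w,h=325,150,50,45
s=cam("side"); crop(s,190,80,120,100,6,"s4c")
R=target_R(64.3,-40); C=np.array([.565,-.1325,.025])
goto(C+R[:,0]*.017,R)
```

```text
[ 0.56429524 -0.1358914   0.02608994]
tcp [ 0.5575 -0.1328  0.0098] t 9.15 
 [[-0.38  -0.439 -0.814]
 [ 0.173 -0.898  0.404]
 [-0.909  0.012  0.417]] q [-0.319  0.826  1.252  0.045  1.492  1.696]
shift tool mm [-0.3 -3.5  4.9] rotvec [ 3.1016 -0.0111  0.4177] alt [-0.012  -0.2677 -0.0071]
```

View pics/s4c.png

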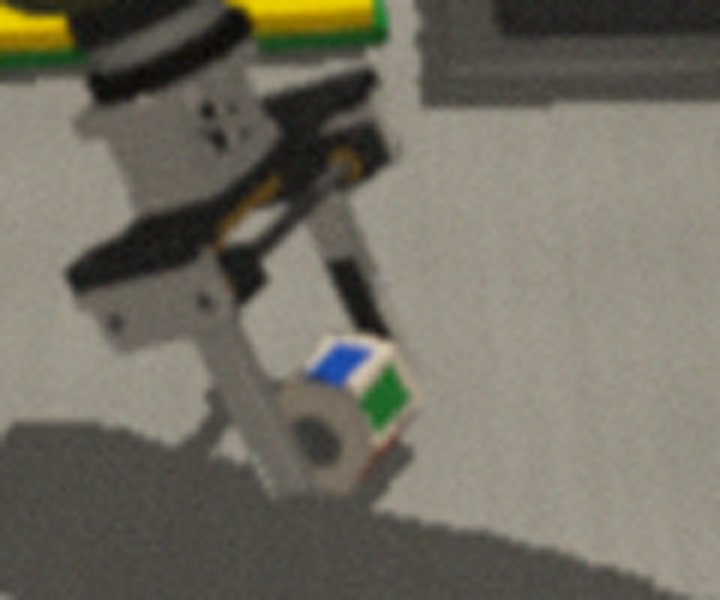

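Call:
{"fn": "play_rows", "kwargs": {"deltas": [[[0, 0, 2.5, 0, 0, 0, 94], [-0.5, 0, 2, -0.012, 0, -0.007, 94], [0, 0, 0, 0, -0.09, 0, 94], [0, 0, 0, 0, -0.09, 0, 94], [0, 0, 0, 0, -0.088, 0, 94], [0, 0, 0, 0, 0, 0, 94], [0, 0, 0, 0, 0, 0, 94]]]}}

```text
time_s: 9.85
ee_pos: [0.5539, -0.1311, 0.0116]
eef_rot: [0.001, 0.874, 2.696]
force: [-0.5, -0.4, -0.7]
grip_width: 0.0943
```

Run:
```python
from h import *
R=target_R(64.3,-40); C=np.array([.5643,-.1359,.025])
goto(C+R[:,0]*.018,R); print(ctrl.get_obs()["force"])
s=cam("side"); crop(s,190,80,120,100,6,"s5c")
```

```text
tcp [ 0.5539 -0.1311  0.0116] t 9.85 
 [[-0.579 -0.432 -0.691]
 [ 0.277 -0.902  0.332]
 [-0.767  0.001  0.642]] q [-0.332  0.993  1.035  0.075  1.807  1.678]
shift tool mm [ 0.3 -0.1 -0.2] rotvec [-3.1408e+00  2.6000e-03 -2.3000e-03] alt [ 0.0008 -0.0015 -0.0017]
[-0.51496367 -0.40145114 -0.69921021]
```

View pics/s5c.png

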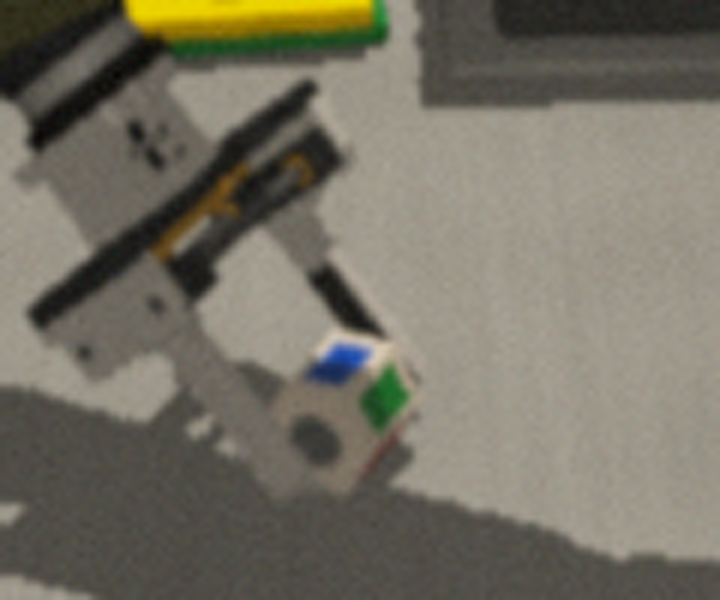

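Call:
{"fn": "play_rows", "kwargs": {"deltas": [[[0, 0, 0, 0, 0, 0, 60], [0, 0, 0, 0, 0, 0, 50], [0, 0, 0, 0, 0, 0, 40], [0, 0, 0, 0, 0, 0, 30], [0, 0, 0, 0, 0, 0, 30], [0, 0, 0, 0, 0, 0, 30], [0, 0, 0, 0, 0, 0, 30]]]}}

```text
time_s: 10.6
ee_pos: [0.554, -0.1311, 0.0121]
eef_rot: [0.002, 0.872, 2.696]
force: [0.1, -0.5, 0.4]
grip_width: 0.0519
```

Call:
{"fn": "play_rows", "kwargs": {"deltas": [[[-6, 0, 5, 0, 0, 0, 30], [-10, 0, 8, 0, 0, 0, 30], [-12, 0, 10, 0, 0, 0, 30], [-10, 0, 8, 0, 0, 0, 30], [0, 0, 0, 0, 0, 0, 30]]]}}

```text
time_s: 11.1
ee_pos: [0.5556, -0.1317, 0.0638]
eef_rot: [0.001, 0.877, 2.695]
force: [-0.2, -0.3, -1.5]
grip_width: 0.0519
```

Call:
{"fn": "play_rows", "kwargs": {"deltas": [[[0, 0, 0, 0, 0.105, 0, 30], [0, 0, 0, 0, 0.105, 0, 30], [0, 0, 0, 0, 0.105, 0, 30], [0, 0, 0, 0, 0.105, 0, 30], [0, 0, 0, 0, 0.105, 0, 30], [0, 0, 0, 0, 0.105, 0, 30], [0, 0, 0, 0, 0.105, 0, 30], [0, 0, 0, 0, 0.105, 0, 30], [0, 0, 0, 0, 0.105, 0, 30], [0, 0, 0, 0, 0.102, 0, 30]]]}}

```text
time_s: 12.1
ee_pos: [0.5544, -0.1311, 0.0616]
eef_rot: [3.14, 1.218, -0.448]
force: [0.8, -0.5, -2.3]
grip_width: 0.0519
```

Run:
```python
from h import *
s=cam("side"); crop(s,190,80,120,100,6,"s6c")
R=target_R(64.3,20); C=np.array([.5643,-.1359,.025])
goto(C+R[:,0]*.018,R); print(ctrl.get_obs()["force"], C+R[:,0]*.018)
```

```text
tcp [ 0.5528 -0.1303  0.0603] t 12.15 
 [[ 0.314 -0.431 -0.846]
 [-0.151 -0.902  0.404]
 [-0.937  0.001 -0.348]] q [-0.266  0.35   1.877 -0.118  0.567  1.839]
shift tool mm [55.5  0.   0.5] rotvec [-3.1389 -0.     -0.0105] alt [ 0.0027 -0.0067  0.    ]
[ 1.02967631  0.32147156 -3.47289044] [ 0.56984736 -0.13856976  0.00808553]
```

View pics/s6c.png

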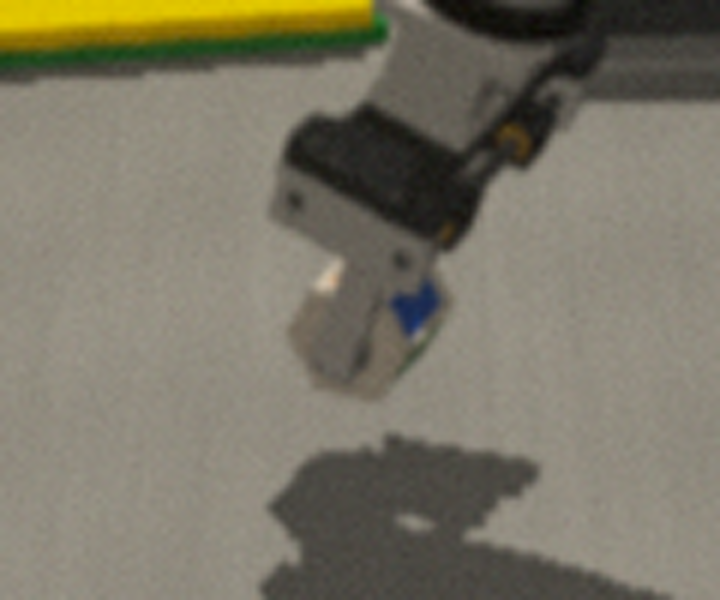

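Call:
{"fn": "play_rows", "kwargs": {"deltas": [[[10, 0, 0, 0, -0.006, 0, 30], [14, 0, 0, 0, 0, 0, 30], [12, 0, 0, 0, 0, 0, 30], [8, 0, 0, 0, 0, 0, 30], [4, 0, 0, 0, 0, 0, 30], [2, 0, 0, 0, 0, 0, 30], [0, 0, 0, 0, 0, 0, 30], [0, 0, 0, 0, 0, 0, 30]]]}}

```text
time_s: 12.95
ee_pos: [0.5699, -0.1387, 0.0145]
eef_rot: [3.139, 1.228, -0.45]
force: [-0.7, -0.6, -1.3]
grip_width: 0.0515
```

Run:
```python
from h import *
s=cam("side"); crop(s,190,80,120,100,6,"s7c")
R=target_R(64.3,20); C=np.array([.5643,-.1359,.025])
goto(C+R[:,0]*.018,R); print(ctrl.get_obs()["force"])
```

```text
tcp [ 0.57   -0.1387  0.0145] t 13.0 
 [[ 0.303 -0.432 -0.849]
 [-0.146 -0.902  0.407]
 [-0.942  0.001 -0.336]] q [-0.274  0.469  1.836 -0.123  0.502  1.841]
shift tool mm [ 6.  -0.   2.3] rotvec [-3.1397e+00  5.0000e-04  9.4000e-03] alt [ 0.0019  0.006  -0.0003]
[-0.19188195 -0.83557215 -1.79191035]
```

View pics/s7c.png

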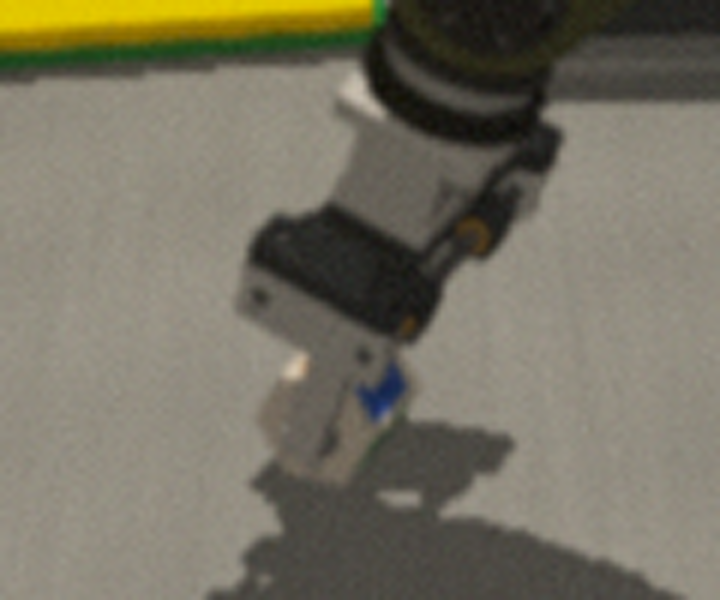

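Still about 5 mm up (TCP z 14.5 against ~9.2 mm at contact). I'll lower in small steps and watch the force.

Call:
{"fn": "play_rows", "kwargs": {"deltas": [[[2, 0, 0.7, 0, 0.006, 0, 30], [1.5, 0, 0.5, 0, 0, 0, 30], [0, 0, 0, 0, 0, 0, 30], [0, 0, 0, 0, 0, 0, 30]]]}}

```text
time_s: 13.4
ee_pos: [0.5698, -0.1387, 0.0104]
eef_rot: [3.139, 1.222, -0.45]
force: [-0.0, -0.2, -1.9]
grip_width: 0.0517
```

Call:
{"fn": "play_rows", "kwargs": {"deltas": [[[1, 0, 0.4, 0, 0, 0, 30], [0.6, 0, 0.2, 0, 0, 0, 30], [0, 0, 0, 0, 0, 0, 30], [0, 0, 0, 0, 0, 0, 30]]]}}

```text
time_s: 13.8
ee_pos: [0.57, -0.1387, 0.0095]
eef_rot: [3.139, 1.221, -0.45]
force: [-7.2, 2.0, 10.9]
grip_width: 0.0516
```

Call:
{"fn": "play_rows", "kwargs": {"deltas": [[[-0.4, 0, -0.1, 0, 0, 0, 30], [0, 0, 0, 0, 0, 0, 30], [0, 0, 0, 0, 0, 0, 56], [0, 0, 0, 0, 0, 0, 60], [0, 0, 0, 0, 0, 0, 75], [0, 0, 0, 0, 0, 0, 94], [0, 0, 0, 0, 0, 0, 94], [0, 0, 0, 0, 0, 0, 94]]]}}

```text
time_s: 14.6
ee_pos: [0.5698, -0.1387, 0.009]
eef_rot: [3.138, 1.222, -0.45]
force: [-0.2, 0.4, -0.1]
grip_width: 0.0886
```

Run:
```python
from h import *
s=cam("side"); crop(s,190,80,120,100,6,"s8c"); w=cam("wrist","w8"); print(tool()[0],ctrl.get_obs()["force"])
```

```text
[ 0.56978932 -0.1386523   0.00906757] [-0.27119335 -0.34530265  0.54345963]
```

View pics/s8c.png

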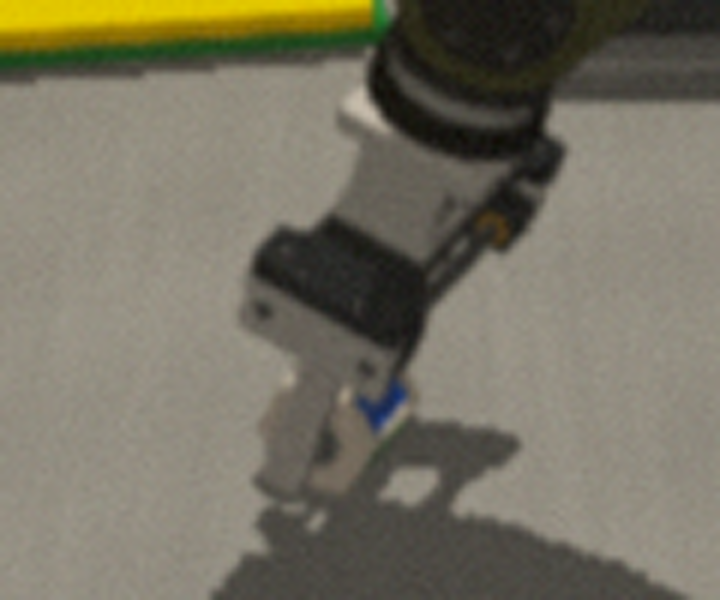

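View pics/w8.png

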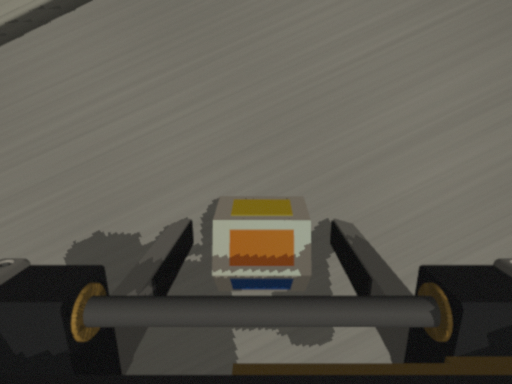

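Call:
{"fn": "play_rows", "kwargs": {"deltas": [[[-3, 0, 0, 0, 0, 0, 94], [-8, 0, 0, 0, 0, 0, 94], [-15, 0, 0, 0, 0, 0, 94], [-20, 0, 0, 0, 0, 0, 94], [-20, 0, 0, 0, 0, 0, 94], [-20, 0, 0, 0, 0, 0, 94], [-20, 0, 0, 0, 0, 0, 94], [-20, 0, 0, 0, 0, 0, 94], [-15, 0, 0, 0, 0, 0, 94], [0, 0, 0, 0, 0, 0, 94]]]}}

```text
time_s: 15.7
ee_pos: [0.5268, -0.1176, 0.1441]
eef_rot: [3.141, 1.218, -0.447]
force: [-0.4, -0.7, -0.8]
grip_width: 0.0941
```

Run:
```python
from h import *
s=cam("side","s9"); crop(s,190,80,120,100,6,"s9c"); w=cam("wrist","w9"); t=cam("top","t9"); crop(t,300,140,80,60,8,"t9c")
for nm,c,(x0,y0,ww,h) in [("side",s,(225,130,45,40)),("wrist",w,(150,0,200,230)),("top",t,(325,150,50,45))]:
    H=hsv(c)[y0:y0+h,x0:x0+ww]
    p=cv2.findNonZero(cv2.inRange(H,(3,140,80),(20,255,255)))
    if p is None: print(nm,"none"); continue
    r=cv2.minAreaRect(p); ctr=np.array(r[0])+[x0,y0]; q=np.array([ray(c,b+[x0,y0],.05) for b in cv2.boxPoints(r)])[:,:2]
    print(nm,len(p),ctr,ray(c,ctr,.05).round(4),[(np.linalg.norm(q[(i+1)%4]-q[i]).round(4),np.degrees(np.arctan2(*(q[(i+1)%4]-q[i])[::-1])).round(1)) for i in range(4)])
print(ctrl.get_obs()["force"])
```

```text
side 43 [245.50000191 139.99999905] [ 0.5651 -0.1374  0.05  ] [(np.float64(0.0371), np.float64(-117.1)), (np.float64(0.0211), np.float64(117.0)), (np.float64(0.0364), np.float64(62.3)), (np.float64(0.0204), np.float64(-62.0))]
wrist 544 [261.5 184. ] [ 0.5661 -0.1354  0.05  ] [(np.float64(0.0312), np.float64(-115.6)), (np.float64(0.0162), np.float64(154.1)), (np.float64(0.031), np.float64(64.4)), (np.float64(0.0161), np.float64(-25.3))]
top 26 [352.99999809 172.99999809] [ 0.5682 -0.1367  0.05  ] [(np.float64(0.0057), np.float64(-24.6)), (np.float64(0.0265), np.float64(-114.3)), (np.float64(0.0057), np.float64(155.2)), (np.float64(0.0264), np.float64(65.8))]
[ 0.21390978  0.1948753  -0.57667883]
```

View pics/s9c.png

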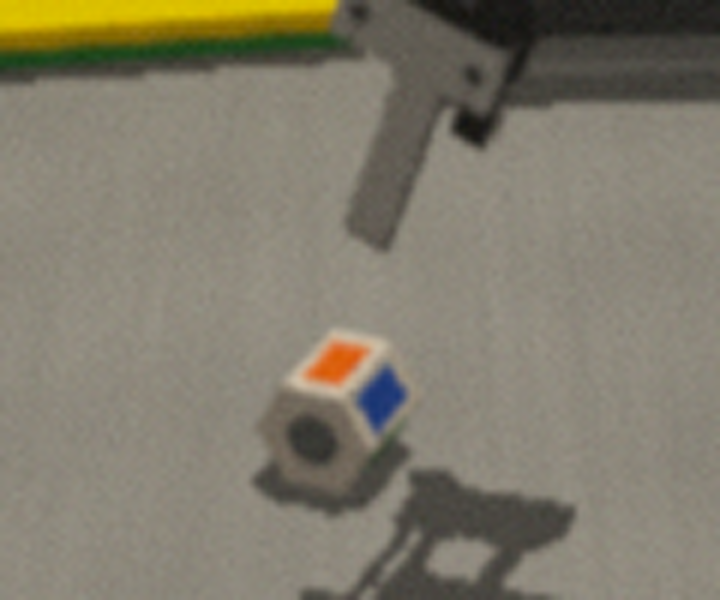

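View pics/w9.png

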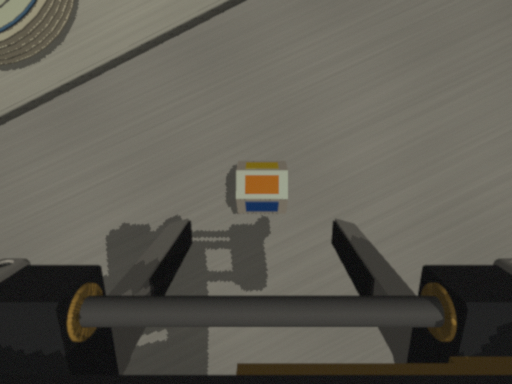

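View pics/t9.png

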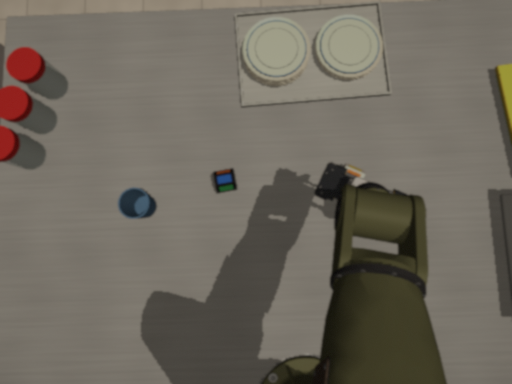

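Run:
```python
from station import hand_in
print(hand_in())
```

```text
the job is handed in; nothing more can be done
None
```

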